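# Slide a tissue block along the rail into the corner pocket

## Robot

A 6-joint arm with a two-finger parallel gripper is mounted at the origin on a cart in front of the work surface, level with it; the furniture and walls round the work are solid. World frame = base frame: x ahead of the robot, y to its left, z up, the work surface at z = 0. Lengths are in m, angles in rad, forces in N, time in s.
With the tool pointing down it reaches from about 0.25 to 0.775 m from the base axis. Payload 8.9 kg.
Tool frame: the origin (TCP) lies midway between the tips of the shut fingers; the grasp point (between the pads) lies 19 mm behind it; z points along the fingers, y is the direction in which the jaws open and shut (so a half turn about z gives the same grasp; the last joint's range is limited). The gripper opens to 85 mm and grips with 20 to 120 N. Pads are 22 mm wide; open, the fingers measure 114 mm over their backs; the gripper's body (76 mm by 85 mm) begins 54 mm behind the grasp point. The pads swing forward as they close: fully open they stand 13 mm farther back than shut.
Start: joints at [0.991, 0.291, -0.153, 1.127, 0, 1.431], TCP at [0.224, 0.475, 0.208] pointing down, gripper open.
Joint ranges: [-2.52, 2.52], [-0.91, 1.74], [-1.3, 1.37], [-1.96, 2.02], [-1.52, 1.47], [-3.14, 3.14]. Speed limits (rad/s): [2.22, 2.22, 2.79, 3.14, 3.14, 3.14].

## Interface

Orientations are given as a 3x3 rotation matrix whose columns are the frame's x, y, z axes.
In Python, from cell import bot gives the robot as it stands. The module is installed in compiled form; this text tells all that it offers.
- The arm moves only by the tool play_rows, never from a script. Its argument "moves" is a list of rows, each an object with "slide": the shift along the tool's x, y, z in cm, a list of three; "turn": the turn about the tool's z in degrees. In form: [{"slide": [tx, ty, tz], "turn": turn}, ...]. A call has 1 to 5 rows; each row is the pose to reach, as a shift and turn from the pose commanded when the call began, along the tool's axes at that moment; what a row does not reach only later rows make up. A row lasts 1/8 s, in which the tool goes at most 62.5 mm and 10.7 degrees, less where a joint would pass 70% of its speed; a pose out of reach is approached as far as the arm can. A call with a gripper value outside its range is refused whole. "claw" is the opening, from 0 (shut) to 1 (fully open), set as the call begins (left out, the last holds). The fingers move at their own pace and stop on an object; "force" is the grip in N (left out, the last holds). Time passes only in rows, so rows that repeat a pose let the fingers close. It gives the time, the measured TCP pose, the force and the opening at its end, in the units of the state.
- bot.state(): the state, without advancing time (a new reading comes with each control period).
- bot.capture(name): name is "scene" or "top" or "wrist"; returns the picture (480x640x3 uint8, red, green, blue); there is no depth.
- bot.get_calibration(name): a dict with "fov_y" (degrees; the focal length in pixels is half the picture's height over the tangent of half this angle, whatever the lens; pixels are square), "cx", "cy" (the principal point, pixels), "cam_to_world" (4x4, takes a point from camera to world coordinates); the wrist camera has in their place "mount" (4x4, takes a point from camera to tool coordinates, whose origin is the TCP and whose axes are the flange's). Camera axes: x right, y up, looking along -z (the intrinsics and any distortion apply to the point x, -y, -z); pixel columns grow to the right and rows downward; lengths in m; the calibration is good to about 2 mm. A picture is of the moment at which its call begins: read the wrist's pose just before it. get_calibration takes no time and is no camera call.
- bot.close_job(): hands the job in, once; it reports no verdict.
Trained networks look in the newest picture that a camera, given by its name, has taken for a name from the list of things; names that differ only in an ending like _2 or _b are one class to them, and where a whole thing is asked for, a point or a joint stands for the part that bears it (a point fixed in the world has none). Each returns a list of dicts, best first, with "conf" (0 to 1); they miss things now and then, are a little off and sometimes report something else, mostly with a low value. They report only what shows in the picture. A call takes as long as a camera call. They do not tell look-alikes from the thing itself.
- bot.recognise(name, camera): "bbox" ([left, top, width, height] in pixels, round what is visible of it).
The state is a dict: "time": time; "joint_pos": joint angles; "dq": joint speeds; "effort": joint torques, N m; "tool_pos": TCP position; "orientation": TCP orientation; "ft_force": force on the tool from outside, world axes, zero at the start; "wrist_torque": the same for the moment, N m; "opening": opening from 0.0 (shut) to 1.0 (fully open).
Only numpy, scipy, OpenCV 4.12 (cv2) and the standard library are available. Lean on these libraries where they do the work, as an engineer would, in place of code of your own. Each camera call takes 0.05 s, during which the arm holds its last target. There are 200 camera calls.

## Task

With the fingertips, push the yellow tissue-block cassette flat against the long rail of the grey jig before it has crossed the white line, then push it along the rail, keeping it against the rail, until it is fully home in the green corner pocket, touching both the rail and the end stop. Only push or drag it: never lift or tip it. Leave the jar, the carton, the forceps and the black lid where they are, and take the hand away.

Things in the scene. Friction and masses are not known exactly. Their poses are not given: they have to be found in the camera images.
- cassette: Loose yellow tissue cassette with a white wax block on top, about 25 g. 28 mm (x) x 40 mm (y), 13 mm high: yellow part 8 mm high, wax above it 25 x 37 mm. Origin: centre of the underside. Starts on the jig's plate on the -y side of the white line, off the rail, turned up to 0.4 rad from the jig's axes. Slides and turns easily when pushed.
- jig: Fixed grey corner jig on the bench, plate with a steel rail and end stop. Frame: origin on the bench surface, z up, x from the open front towards the rail, y along the rail towards the end stop. Plate x -60..60, y -120..110 mm, top at z 6 mm.
- rail (a point): Middle of the rail's foot on its working face: jig (40, -7, 6) mm, axes as the jig's. Dark steel rail along the plate's +x side, face at x = 40, y -114..100, 12 mm thick, 12 mm high above the plate.
- stop (a point): Corner where rail and end stop meet, on the plate: jig (40, 85, 6) mm, axes as the jig's. Dark steel end stop across the +y end: face at y = 85, x -8..52, 12 mm high above the plate.
- lip (a point): Foot of the low dark lip's inner face, at its -y end: jig (7, 50, 6) mm, axes as the jig's. The lip faces the rail, y 50..86, 6 mm high, 6 mm thick, and has a flared lead-in bending outwards (to x about -5) back to y about 38. The pocket between lip and rail is 33 mm wide, green floored, open above and towards -y.
- line (a point): Point on the white line painted across the plate at jig y = -5 mm, at jig (-9, -5, 6) mm, axes as the jig's. The line runs along jig x; the cassette's centre crosses it on the way to the pocket.
- pocket (a point): Point on the plate's top where the centre of the cassette's underside lies when it is fully home, its long side flush with the rail and its end against the stop: jig frame (26, 65, 6) mm. Axes as the jig's.
- cell_jar: White screw-lid jar, 27 mm diameter, 51 mm high, loose, standing on the bench in front of the jig or behind it. Origin at the centre of its underside. Leave alone.
- coverslips: Small white-and-blue carton, 46 x 46 x 19 mm, loose, on the bench behind the jig's rail or in front of the jig. Origin at the centre of its underside. Leave alone.
- forceps: Steel forceps lying on the bench off the -y end of the jig, 129 mm long (its y), 16 mm wide, 10 mm high, roughly across the jig's y axis. Origin at the centre of its underside. Leave alone.
- jar_lid: Black screw lid lying on the bench off the end-stop end of the jig, 64 mm diameter, 11 mm high. Origin at the centre of its underside. Leave alone.
Things that resemble listed ones, but are neither listed nor needed, are in the scene too. Several things have the shape of the cassette; the one meant has the colours described above.

How it is judged:
By the outcome, as a careful person would: the job done as asked, in the order asked, and still so for the second after the job is handed in, with the robot touching nothing.
It also fails if it takes over 51 s, if anything falls off the work surface, if the arm or the gripper's body presses on something with over 40 N, if the wrist force passes 120 N, or if a joint passes its speed limit or range.

## Working session

There is one attempt and no reset: what is moved stays moved. The work goes in short steps, Python scripts to look and compute and a tool call to move; the robot and the scene stay as the last step left them, time stands still between calls to the robot, and variables do not carry over. Pictures are saved under pics/ and viewed, about 8 in all and at most 12, crops included, and the job is handed in when it is done.

Besides the shell and the picture viewer there is one more tool, called after "Request:" as name([rows], argument=value, ...), one row to a line, values as JSON. play_rows: Moves the arm, as the interface text tells. Its arguments: {"type":"object","properties":{"moves":{"type":"array"},"claw":{"type":"number"},"force":{"type":"number"}},"required":["moves"]}

```bash
mkdir -p pics; cat > h.py <<'E'
from cell import bot
import numpy as np, cv2
def cal(n):
    c=bot.get_calibration(n); f=240/np.tan(np.radians(c["fov_y"])/2); return c,f
def ctw(n,st=None):
    c,f=cal(n)
    if "cam_to_world" in c: return np.array(c["cam_to_world"]),c,f
    st=st or bot.state(); T=np.eye(4); T[:3,:3]=st["orientation"]; T[:3,3]=st["tool_pos"]
    return T@np.array(c["mount"]),c,f
def p2w(n,u,v,z,st=None):
    T,c,f=ctw(n,st); d=T[:3,:3]@np.array([(u-c["cx"])/f,-(v-c["cy"])/f,-1]); o=T[:3,3]
    return o+d*(z-o[2])/d[2]
def w2p(n,P,st=None):
    T,c,f=ctw(n,st); q=np.linalg.inv(T)@np.append(P,1); return np.array([c["cx"]+f*q[0]/-q[2],c["cy"]-f*q[1]/-q[2]])
def save(n,name):
    im=bot.capture(n); cv2.imwrite("pics/"+name,im[:,:,::-1]); return im
E
python3 - <<'E'
from h import *
for n in("scene","top"):
    im=save(n,n+"1.png"); print(n,bot.get_calibration(n))
    for o in("cassette","jig","cell_jar","coverslips","forceps","jar_lid"):
        print(o,[(np.round(d["bbox"]).tolist(),round(d["conf"],2)) for d in bot.recognise(o,n)][:5])
print(bot.get_calibration("wrist")); print(bot.state())
E
```

```text
scene {'fov_y': 42.548163715510974, 'cx': 318.32206958471494, 'cy': 231.2174821825716, 'cam_to_world': array([[-0.55841153,  0.41454913, -0.71855799, -0.15997287],
       [-0.82932912, -0.25835577,  0.49544475,  0.50913051],
       [ 0.01974259,  0.87258313,  0.48806651,  0.53691459],
       [ 0.        ,  0.        ,  0.        ,  1.        ]])}
cassette [([453.0, 264.0, 30.0, 20.0], 0.9), ([387.0, 225.0, 24.0, 14.0], 0.85)]
jig [([295.0, 210.0, 147.0, 75.0], 0.75)]
cell_jar [([292.0, 200.0, 17.0, 30.0], 0.95)]
coverslips [([375.0, 267.0, 39.0, 26.0], 0.84)]
forceps [([433.0, 210.0, 42.0, 21.0], 0.75)]
jar_lid [([270.0, 278.0, 44.0, 33.0], 0.69)]
top {'fov_y': 42.838913051307294, 'cx': 326.6511706113431, 'cy': 239.32880181511982, 'cam_to_world': array([[-0.00490117,  0.99773877, -0.06703231,  0.47037579],
       [-0.99970305, -0.00648888, -0.02348856,  0.0030552 ],
       [-0.02387041,  0.06689728,  0.99747429,  1.39676293],
       [ 0.        ,  0.        ,  0.        ,  1.        ]])}
cassette [([396.0, 244.0, 18.0, 18.0], 0.73), ([407.0, 310.0, 14.0, 18.0], 0.64), ([446.0, 201.0,
[... 692 characters left out ...]
01,  1.12667585e+00,
       -1.88441279e-06,  1.43148174e+00]), 'dq': array([ 0.0017212 , -0.00024193,  0.00050297,  0.00154705, -0.00167219,
       -0.00063486]), 'effort': array([ 1.58882369e-03, -5.36901677e+01,  3.31600571e+01,  1.50991538e-03,
       -1.47240585e-04,  1.47535070e-05]), 'tool_pos': array([0.22399966, 0.47480757, 0.20778304]), 'orientation': array([[-9.04409633e-01,  4.26665227e-01, -1.42686135e-05],
       [ 4.26665227e-01,  9.04409633e-01, -2.52109345e-05],
       [ 2.14804238e-06, -2.88889333e-05, -1.00000000e+00]]), 'ft_force': array([-0.69603648,  0.93843007,  0.52015235]), 'wrist_torque': array([-0.06110611, -0.02069291, -0.00317831]), 'opening': 0.9968069540508081}
```

View pics/top1.png

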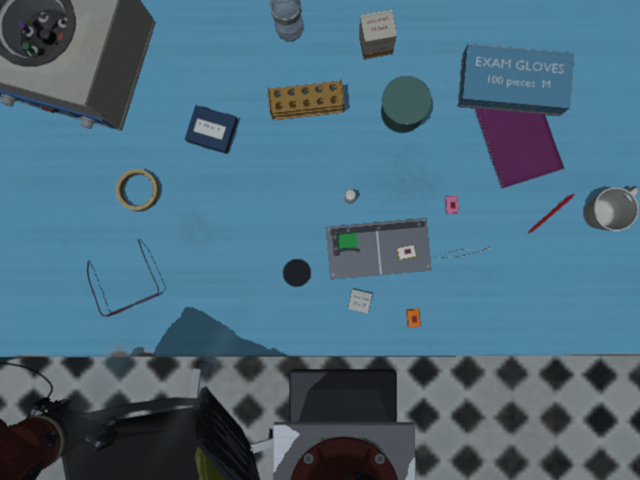

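View pics/scene1.png

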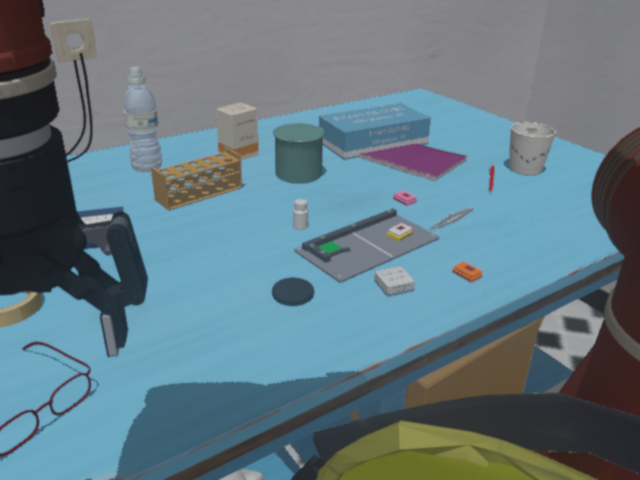

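Top view: the jig is at (327–431, 218–278), with the rail on the far side and the green pocket at (347,241). Cassette candidates are yellow/white on the jig at top (406,252), scene (400,231); pink at (452,205); orange at (414,318). The yellow one on the plate fits the description, so I'll check it in a crop.

```bash
python3 - <<'E'
from h import *
a=cv2.imread("pics/top1.png"); c=cv2.resize(a[185:325,270:470],None,fx=4,fy=4,interpolation=cv2.INTER_CUBIC); cv2.imwrite("pics/crop1.png",c)
for p,z in(((406,252),.019),((347,241),.006),((327,226),.006),((425,219),.018),((431,269),.006),((332,278),.006),((350,195),.04),((361,300),.02),((297,272),.011)): print(p,p2w("top",*p,z).round(4))
E
```

```text
(406, 252) [ 0.5333 -0.1428  0.019 ]
(347, 241) [ 0.5597 -0.0105  0.006 ]
(327, 226) [0.5943 0.0349 0.006 ]
(425, 219) [ 0.6075 -0.1866  0.018 ]
(431, 269) [ 0.495 -0.2    0.006]
(332, 278) [0.4758 0.0241 0.006 ]
(350, 195) [ 0.6604 -0.0176  0.04  ]
(361, 300) [ 0.4263 -0.0408  0.02  ]
(297, 272) [0.4898 0.1032 0.011 ]
```

View pics/crop1.png

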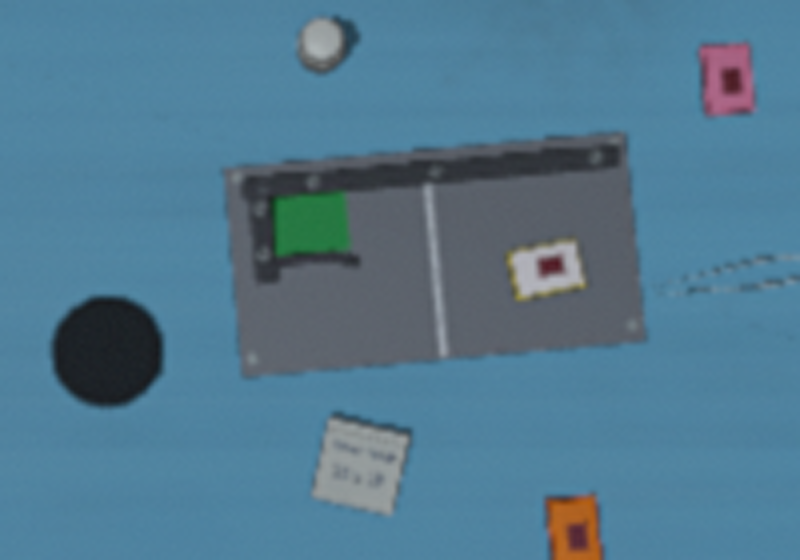

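The crop confirms the yellow-rimmed white cassette at crop (546,269), with the white line at crop x≈435 and the green pocket at (312,222). Next I'll fit the jig pose and work out a viewing move.

```bash
cat >> h.py <<'E'
def fit(J,W):
    J=np.array(J,float)[:,:2];W=np.array(W)[:,:2];j=J.mean(0);w=W.mean(0)
    a=J-j;b=W-w; th=np.arctan2((a[:,0]*b[:,1]-a[:,1]*b[:,0]).sum(),(a*b).sum())
    R=np.array([[np.cos(th),-np.sin(th)],[np.sin(th),np.cos(th)]]); return th,w-R@j,R,(W-(J@R.T+w-R@j))
def tomove(xy,z,yawx):
    "slide cm & turn deg to put TCP at xy,z with tool x at yaw yawx"
    s=bot.state();O=np.array(s["orientation"]);d=O.T@(np.append(xy,z)-s["tool_pos"])*100
    cur=np.arctan2(O[1,0],O[0,0]); t=-np.degrees((yawx-cur+np.pi)%(2*np.pi)-np.pi)
    return d.round(2),round(t,1)
E
python3 - <<'E'
from h import *
px=[(224,168),(626,134),(645,341),(243,377)];J=[(.06,.11),(.06,-.12),(-.06,-.12),(-.06,.11)]
W=[p2w("top",270+u/4,185+v/4,.006) for u,v in px]
th,o,R,res=fit(J,W);print(np.degrees(th),o,res.round(4))
c=p2w("top",270+546/4,185+269/4,.017);print("cassette jig",R.T@(c[:2]-o))
np.savez("jig.npz",th=th,o=o)
print(tomove(o+R@[-.03,-.02],.14,th+np.pi))
E
```

```text
4.628864188343183 [ 0.541373   -0.07704095] [[-0.0003 -0.0003]
 [-0.001   0.0001]
 [ 0.0009  0.001 ]
 [ 0.0003 -0.0008]]
cassette jig [-0.01397298 -0.06612636]
(array([-50.64, -39.6 ,   6.78]), np.float64(-29.9))
```

Request:
play_rows([
  {"slide": [-4,-3,0],"turn": -10},
  {"slide": [-8.8,-6.9,0],"turn": -20},
  {"slide": [-13.6,-10.7,0],"turn": -29.9},
  {"slide": [-18.4,-14.5,0],"turn": -29.9},
  {"slide": [-23.2,-18.3,0],"turn": -29.9},
], claw=0)

```text
time: 1.32
tool_pos: [0.3526, 0.2165, 0.2081]
orientation: [[-0.997, -0.082, 0.001], [-0.082, 0.997, 0.0], [-0.001, 0.0, -1.0]]
ft_force: [1.0, 0.2, 0.2]
opening: 0.0
```

```bash
python3 - <<'E'
from h import *
g=np.load("jig.npz");th=float(g["th"]);o=g["o"];R=np.array([[np.cos(th),-np.sin(th)],[np.sin(th),np.cos(th)]])
print(bot.state()["time"],bot.state()["tool_pos"],tomove(o+R@[-.03,-.02],.14,th+np.pi))
E
```

```text
1.325 [0.35255056 0.21652249 0.20806144] (array([-13.4 , -32.8 ,   6.81]), np.float64(0.1))
```

Request:
play_rows([
  {"slide": [-2.3,-5.5,0.5],"turn": 0},
  {"slide": [-4.6,-11,1.5],"turn": 0},
  {"slide": [-6.9,-16.5,3],"turn": 0},
  {"slide": [-9.2,-22,4.5],"turn": 0},
  {"slide": [-11.5,-27.5,5.5],"turn": 0},
])

```text
time: 1.95
tool_pos: [0.4893, -0.0486, 0.1523]
orientation: [[-0.997, -0.081, 0.0], [-0.081, 0.997, 0.0], [-0.0, 0.0, -1.0]]
ft_force: [0.3, 1.4, 0.5]
opening: 0.002
```

Request:
play_rows([
  {"slide": [-1.9,-5.3,1.3],"turn": 0},
  {"slide": [-1.9,-5.3,1.3],"turn": 0},
  {"slide": [-1.9,-5.3,1.3],"turn": 0},
])

```text
time: 2.33
tool_pos: [0.5115, -0.0978, 0.1396]
orientation: [[-0.997, -0.08, -0.001], [-0.08, 0.997, 0.001], [0.001, 0.001, -1.0]]
ft_force: [-1.0, 0.4, -0.4]
opening: -0.002
```

```bash
python3 - <<'E'
from h import *
s=bot.state();print(s["time"],s["tool_pos"],s["orientation"],abs(s["dq"]).max())
save("wrist","wrist1.png")
g=np.load("jig.npz");th=float(g["th"]);o=g["o"];R=np.array([[np.cos(th),-np.sin(th)],[np.sin(th),np.cos(th)]])
for j in[(.06,.11),(.06,-.12),(-.06,-.12),(-.06,.11),(-.014,-.066)]: print(j,w2p("wrist",np.append(o+R@j,.006)).round())
print([(d["bbox"],d["conf"]) for d in bot.recognise("cassette","wrist")])
E
```

```text
2.325 [ 0.51154648 -0.09777723  0.13961049] [[-9.96771126e-01 -8.02909374e-02 -8.29180262e-04]
 [-8.02914276e-02  9.96771265e-01  5.75826846e-04]
 [ 7.80269381e-04  6.40543641e-04 -9.99999490e-01]] 0.023815955065302957
(0.06, 0.11) [471. 326.]
(0.06, -0.12) [184. 326.]
(-0.06, -0.12) [168. 176.]
(-0.06, 0.11) [490. 176.]
(-0.014, -0.066) [247. 238.]
[([215.2, 219.1, 62.7, 43.9], 0.85), ([209.9, 0.0, 50.5, 55.4], 0.74), ([92.7, 331.1, 45.2, 48.1], 0.6)]
```

View pics/wrist1.png

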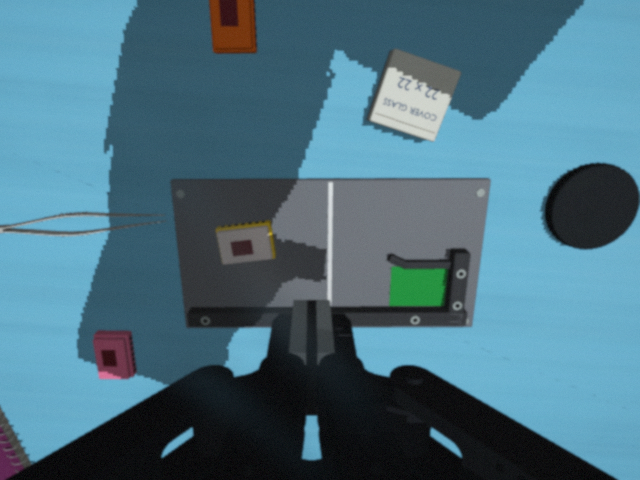

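The wrist view shows the plate corners at (171,179), (489,178), (474,327) and (188,327), within 3 px of the prediction. The cassette's centre is near (246,243), with its +y end tilted about 6° away from the rail. The shut tips at (312,300) are about 16 mm wide.

```bash
cat >> h.py <<'E'
def jig():
    g=np.load("jig.npz");th=float(g["th"]);return th,g["o"],np.array([[np.cos(th),-np.sin(th)],[np.sin(th),np.cos(th)]])
def tj(s=None):
    th,o,R=jig(); s=s or bot.state(); return (R.T@(np.array(s["tool_pos"])[:2]-o)*1e3).round(1)
E
python3 - <<'E'
from h import *
J=[(-.06,-.12),(-.06,.11),(.06,.11),(.06,-.12)]
W=[p2w("wrist",*p,.006) for p in[(171,179),(489,178),(474,327),(188,327)]]
t2,o2,R2,res=fit(J,W);print(np.degrees(t2),o2,res.round(4))
th,o,R=jig();th=(th+t2)/2;o=(o+o2)/2;np.savez("jig.npz",th=th,o=o);th,o,R=jig()
print(np.degrees(th),o)
for p in[(216,227),(272,221),(275,258),(221,265),(246,243)]: print((R.T@(p2w("wrist",*p,.015)[:2]-o)*1e3).round(1))
print("green/line/rail", [(R.T@(p2w("wrist",*p,.006)[:2]-o)*1e3).round(1) for p in[(330,200),(418,307),(444,290)]])
print(tj(),tomove(o+R@[-.050,-.066],.0095,th+np.pi))
E
```

```text
5.001752138056873 [ 0.54275986 -0.0748955 ] [[-0.0003  0.0005]
 [ 0.0006 -0.0022]
 [ 0.0005  0.0007]
 [-0.0008  0.0011]]
4.815308163200028 [ 0.54206643 -0.07596822]
[-25.9 -87. ]
[-30.2 -46.6]
[ -1.9 -45.3]
[  3.5 -85.4]
[-13.7 -66. ]
green/line/rail [array([-43.4,  -4.9]), array([43.1, 65.6]), array([28.4, 84.7])]
[-32.  -18.4] (array([ 1.79, -4.77, 13.06]), np.float64(-0.1))
```

Request:
play_rows([
  {"slide": [1.8,-4.8,2],"turn": 0},
  {"slide": [1.8,-4.8,6],"turn": 0},
  {"slide": [1.8,-4.8,10],"turn": 0},
  {"slide": [1.8,-4.8,12.3],"turn": 0},
  {"slide": [1.8,-4.8,13],"turn": 0},
])

```text
time: 3.05
tool_pos: [0.4971, -0.1458, 0.0091]
orientation: [[-0.997, -0.083, -0.002], [-0.083, 0.997, 0.001], [0.001, 0.001, -1.0]]
ft_force: [-0.7, -0.1, 0.9]
opening: 0.002
```

```bash
python3 - <<'E'
from h import *
s=bot.state();print(s["time"],tj(s),s["tool_pos"][2],s["ft_force"]); print(cv2.imwrite("pics/wrist2.png",bot.capture("wrist")[:,:,::-1]))
print([(d["bbox"],d["conf"]) for d in bot.recognise("cassette","wrist")])
E
```

```text
3.05 [-50.7 -65.9] 0.009126934785038093 [-0.69650072 -0.13108106  0.89081292]
True
[([261.4, 0.0, 85.9, 71.9], 0.8)]
```

View pics/wrist2.png

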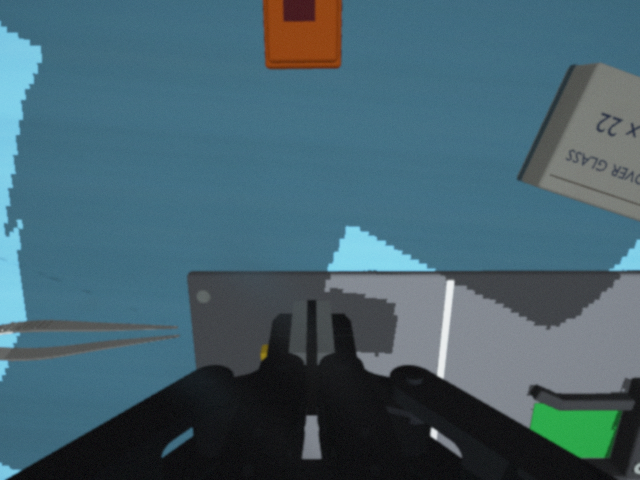

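The cassette is hidden behind the fingers, with its yellow edge at (264,352). The tips are on the plate in front of it, so I push toward the rail.

Request:
play_rows([
  {"slide": [-0.5,0,0],"turn": 0},
  {"slide": [-1.0,0,0],"turn": 0},
  {"slide": [-1.5,0,0],"turn": 0},
  {"slide": [-2.0,0,0],"turn": 0},
  {"slide": [-2.5,0,0],"turn": 0},
])

```text
time: 3.78
tool_pos: [0.5232, -0.1452, 0.0098]
orientation: [[-0.997, -0.081, 0.0], [-0.081, 0.997, 0.0], [-0.0, 0.0, -1.0]]
ft_force: [-0.1, 0.2, 1.2]
opening: -0.003
```

Request:
play_rows([
  {"slide": [-0.5,0,0],"turn": 0},
  {"slide": [-1.0,0,0],"turn": 0},
  {"slide": [-1.4,0,0],"turn": 0},
  {"slide": [-1.8,0,0],"turn": 0},
  {"slide": [-2.1,0,0],"turn": 0},
])

```text
time: 4.4
tool_pos: [0.544, -0.1435, 0.0098]
orientation: [[-0.997, -0.081, -0.0], [-0.081, 0.997, 0.0], [0.0, 0.0, -1.0]]
ft_force: [0.1, 0.3, 0.5]
opening: -0.003
```

```bash
python3 - <<'E'
from h import *
s=bot.state();print(s["time"],tj(s),s["tool_pos"][2],s["ft_force"])
a=bot.capture("top");b=bot.capture("scene")
u,v=w2p("scene",[.56,-.1,.01]).astype(int)
print(u,v)
c1=cv2.resize(a[195:295,310:450],None,fx=4,fy=4,interpolation=cv2.INTER_CUBIC);c2=cv2.resize(b[v-50:v+50,u-70:u+70],None,fx=4,fy=4,interpolation=cv2.INTER_CUBIC)
cv2.imwrite("pics/c3.png",cv2.resize(np.vstack([c1,c2])[:,:,::-1],None,fx=.75,fy=.75))
E
```

```text
4.4 [ -3.7 -67.4] 0.009783504556138113 [0.13583686 0.30542482 0.53812461]
371 233
```

View pics/c3.png

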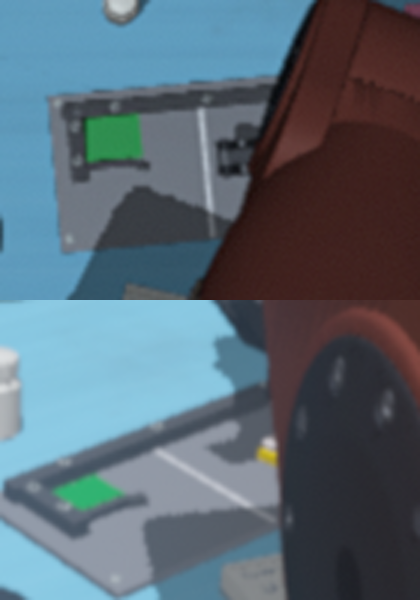

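The top view is blocked by the arm. The scene crop shows the cassette's +y end at (268,450), near the rail. The last few millimetres go slowly.

Request:
play_rows([
  {"slide": [-0.15,0,0],"turn": 0},
  {"slide": [-0.3,0,0],"turn": 0},
  {"slide": [-0.4,0,0],"turn": 0},
  {"slide": [-0.45,0,0],"turn": 0},
  {"slide": [-0.45,0,0],"turn": 0},
])

```text
time: 5.12
tool_pos: [0.5483, -0.1431, 0.0098]
orientation: [[-0.997, -0.081, -0.0], [-0.081, 0.997, 0.0], [0.0, 0.0, -1.0]]
ft_force: [0.0, -0.1, 0.0]
opening: -0.005
```

Request:
play_rows([
  {"slide": [-0.08,0,0],"turn": 0},
  {"slide": [-0.16,0,0],"turn": 0},
  {"slide": [-0.2,0,0],"turn": 0},
  {"slide": [-0.2,0,0],"turn": 0},
])

```text
time: 5.62
tool_pos: [0.5503, -0.143, 0.0098]
orientation: [[-0.997, -0.081, 0.0], [-0.081, 0.997, -0.0], [-0.0, -0.0, -1.0]]
ft_force: [0.1, 0.0, 0.3]
opening: 0.001
```

Request:
play_rows([
  {"slide": [-0.08,0,0],"turn": 0},
  {"slide": [-0.16,0,0],"turn": 0},
  {"slide": [-0.2,0,0],"turn": 0},
  {"slide": [-0.2,0,0],"turn": 0},
])

```text
time: 6.12
tool_pos: [0.5523, -0.1428, 0.0098]
orientation: [[-0.997, -0.081, -0.0], [-0.081, 0.997, 0.0], [0.0, 0.0, -1.0]]
ft_force: [-0.2, -0.3, -0.4]
opening: -0.001
```

No contact force yet, so I'll back off and look.

Request:
play_rows([
  {"slide": [1,0,0],"turn": 0},
  {"slide": [2,0,-1],"turn": 0},
  {"slide": [2.5,1,-5],"turn": 0},
  {"slide": [2.5,3.5,-9],"turn": 0},
  {"slide": [2.5,5,-10],"turn": 0},
])

```text
time: 6.75
tool_pos: [0.5241, -0.0948, 0.1128]
orientation: [[-0.997, -0.081, 0.004], [-0.081, 0.997, -0.001], [-0.004, -0.002, -1.0]]
ft_force: [0.4, 0.2, 0.7]
opening: 0.003
```

Request:
play_rows([
  {"slide": [0,0,0],"turn": 0},
  {"slide": [0,0,0],"turn": 0},
])

```text
time: 7.0
tool_pos: [0.5226, -0.0952, 0.1088]
orientation: [[-0.997, -0.081, -0.001], [-0.081, 0.997, 0.0], [0.001, 0.0, -1.0]]
ft_force: [-0.5, -0.6, -0.4]
opening: -0.001
```

```bash
python3 - <<'E'
from h import *
s=bot.state();print(s["time"],s["tool_pos"],tj(s))
im=save("wrist","wrist4.png")
th,o,R=jig()
P=lambda x,y,z=.006:w2p("wrist",np.append(o+R@[x,y],z))
print("rail face top",P(.04,-.1,.018),P(.04,0,.018),"line",P(-.009,-.005),"pocketcorner",P(.04,.085))
cv2.imwrite("pics/c4.png",cv2.resize(im[150:400,100:500,::-1],None,fx=2,fy=2,interpolation=cv2.INTER_CUBIC))
E
```

```text
7.0 [ 0.52255923 -0.09523545  0.1088394 ] [-21.1 -17.6]
rail face top [190.91843486 319.13508056] [337.57968941 318.62160064] line [330.20513883 244.92060906] pocketcorner [456.58399095 309.91089461]
```

View pics/c4.png

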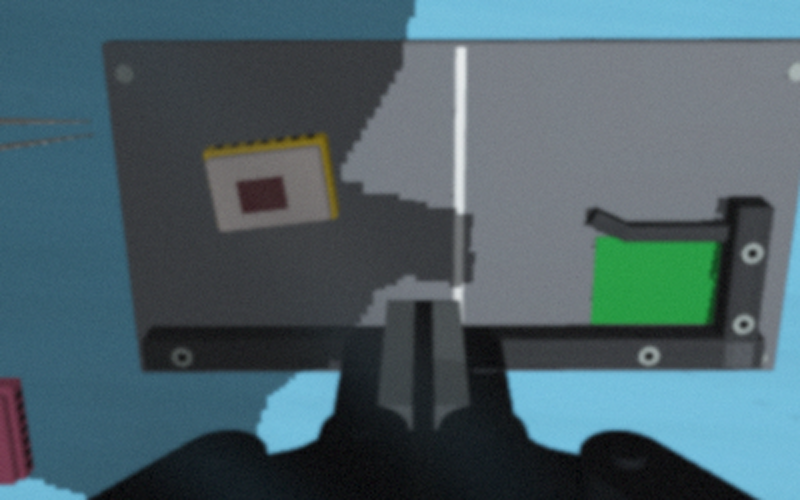

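The cassette has not moved: it is still at crop (270,185), turned as before, so the tips passed over it. I'll check the real tip height against the TCP.

```bash
python3 - <<'E'
from h import *
th,o,R=jig()
for p in[(135+67,150+77),(100+325/2,150+137/2),(100+337/2,150+217/2),(100+222/2,150+232/2)]: print((R.T@(p2w("wrist",*p,.016)[:2]-o)*1e3).round(1))
# start pose TCP in scene1
T=np.array([.224,.475,.208]); y=np.array([.4267,.9044,0]);x=np.array([-.904,.427,0])
for s in(-1,1):
  for sx in(-1,1):
    for d in(0,.013,.03): print(s,sx,d,w2p("scene",T+s*y*.0425+sx*x*.011+[0,0,d]).round())
a=bot.capture("scene");s=bot.state();t=s["tool_pos"];u,v=w2p("scene",t).astype(int);print("TCP now",u,v)
a=a.copy()
A=cv2.resize(a[v-80:v+80,u-80:u+80],None,fx=3,fy=3,interpolation=cv2.INTER_CUBIC)[:,:,::-1].copy()
cv2.drawMarker(A,(240,240),(0,0,255),0,16)
b=cv2.imread("pics/scene1.png");u,v=w2p("scene",T-y*.0425).astype(int)
B=cv2.resize(b[275:435,40:200],None,fx=3,fy=3,interpolation=cv2.INTER_CUBIC)
for sg in(-1,1):
  p=(w2p("scene",T+sg*y*.0425)-[40,275])*3; cv2.drawMarker(B,tuple(p.astype(int).tolist()),(0,0,255),0,16)
cv2.imwrite("pics/c5.png",cv2.resize(np.hstack([A,B]),None,fx=.8,fy=.8))
E
```

```text
[-24.8 -87.5]
[-30.3 -48.6]
[ -3.2 -45.8]
[  1.9 -83.8]
-1 -1 0 [118. 377.]
-1 -1 0.013 [116. 364.]
-1 -1 0.03 [112. 347.]
-1 1 0 [114. 398.]
-1 1 0.013 [112. 385.]
-1 1 0.03 [108. 367.]
1 -1 0 [ -0. 388.]
1 -1 0.013 [ -5. 375.]
1 -1 0.03 [-10. 357.]
1 1 0 [-10. 410.]
1 1 0.013 [-14. 396.]
1 1 0.03 [-20. 378.]
TCP now 387 190
```

View pics/c5.png

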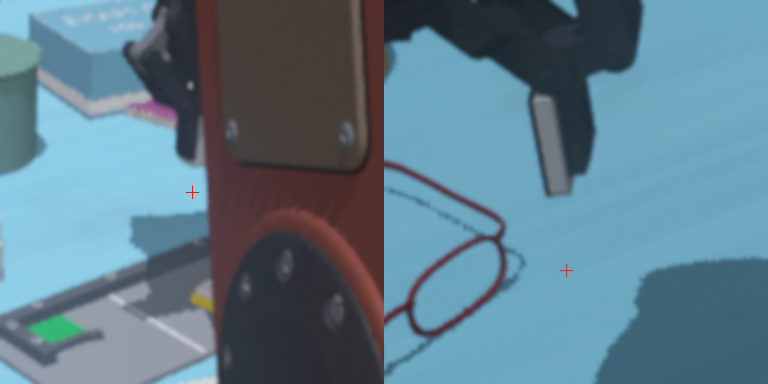

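Both views show the real tips about 18 mm short of the reported TCP. Shut, the gap is about 12 px below the tip; open, it is 31 px, of which 13 mm is expected. So the first sweep passed above the cassette, which is still at about (-14,-66). I'll go back in front of it and feel for the plate with small steps.

Request:
play_rows([
  {"slide": [3.0,-4.8,2],"turn": 0},
  {"slide": [3.0,-4.8,6],"turn": 0},
  {"slide": [3.0,-4.8,9],"turn": 0},
  {"slide": [3.0,-4.8,10.5],"turn": 0},
  {"slide": [3.0,-4.8,10.5],"turn": 0},
])

```text
time: 7.72
tool_pos: [0.4964, -0.1451, 0.0039]
orientation: [[-0.997, -0.081, -0.002], [-0.081, 0.997, 0.001], [0.002, 0.001, -1.0]]
ft_force: [0.1, -0.4, 0.1]
opening: 0.004
```

Request:
play_rows([
  {"slide": [0,0,0.2],"turn": 0},
  {"slide": [0,0,0.4],"turn": 0},
  {"slide": [0,0,0.5],"turn": 0},
  {"slide": [0,0,0.6],"turn": 0},
  {"slide": [0,0,0.6],"turn": 0},
])

```text
time: 8.35
tool_pos: [0.4973, -0.1453, -0.0011]
orientation: [[-0.997, -0.081, 0.0], [-0.081, 0.997, -0.0], [-0.0, -0.0, -1.0]]
ft_force: [0.6, 1.2, -0.3]
opening: 0.001
```

```bash
python3 - <<'E'
from h import *
s=bot.state();print(s["time"],tj(s),s["tool_pos"],s["ft_force"])
a=bot.capture("scene");u,v=w2p("scene",np.append(s["tool_pos"][:2],.01)).astype(int);print(u,v)
w=bot.capture("wrist")
A=cv2.resize(a[v-60:v+40,u-60:u+60],None,fx=4,fy=4,interpolation=cv2.INTER_CUBIC)[:,:,::-1].copy()
cv2.drawMarker(A,(240,240),(0,0,255),0,16)
cv2.imwrite("pics/c6.png",cv2.resize(np.hstack([A,cv2.resize(w[200:440,200:440,::-1],(400,400))]),None,fx=.9,fy=.9))
E
```

```text
8.35 [-50.5 -65.3] [ 0.49726419 -0.14527085 -0.00114199] [ 0.61094992  1.16426729 -0.31194739]
415 241
```

View pics/c6.png

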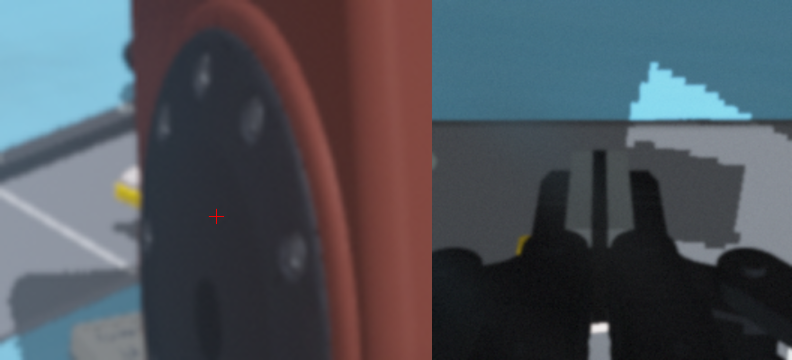

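TCP is now at z = −1 mm with no contact, below the plate top at 6 mm, which confirms the offset. The scene view is hidden by the arm. I continue the guarded descent.

Request:
play_rows([
  {"slide": [0,0,0.1],"turn": 0},
  {"slide": [0,0,0.2],"turn": 0},
  {"slide": [0,0,0.3],"turn": 0},
  {"slide": [0,0,0.4],"turn": 0},
  {"slide": [0,0,0.4],"turn": 0},
])

```text
time: 9.07
tool_pos: [0.4972, -0.1453, -0.0053]
orientation: [[-0.997, -0.081, -0.0], [-0.081, 0.997, 0.0], [0.0, 0.0, -1.0]]
ft_force: [0.1, 0.2, 0.3]
opening: 0.003
```

Request:
play_rows([
  {"slide": [0,0,0.1],"turn": 0},
  {"slide": [0,0,0.2],"turn": 0},
  {"slide": [0,0,0.2],"turn": 0},
])

```text
time: 9.45
tool_pos: [0.4972, -0.1452, -0.0073]
orientation: [[-0.997, -0.081, -0.0], [-0.081, 0.997, 0.0], [0.0, 0.0, -1.0]]
ft_force: [0.3, 0.0, 0.1]
opening: -0.002
```

Request:
play_rows([
  {"slide": [0,0,0.1],"turn": 0},
  {"slide": [0,0,0.2],"turn": 0},
  {"slide": [0,0,0.2],"turn": 0},
])

```text
time: 9.82
tool_pos: [0.4972, -0.1453, -0.0093]
orientation: [[-0.997, -0.081, -0.0], [-0.081, 0.997, 0.0], [0.0, 0.0, -1.0]]
ft_force: [1.3, 0.2, 0.2]
opening: 0.002
```

Request:
play_rows([
  {"slide": [0,0,0.1],"turn": 0},
  {"slide": [0,0,0.15],"turn": 0},
  {"slide": [0,0,0.15],"turn": 0},
])

```text
time: 10.2
tool_pos: [0.4972, -0.1453, -0.0107]
orientation: [[-0.997, -0.081, -0.0], [-0.081, 0.997, 0.0], [0.0, 0.0, -1.0]]
ft_force: [0.4, 0.2, -0.2]
opening: -0.002
```

Request:
play_rows([
  {"slide": [0,0,0.08],"turn": 0},
  {"slide": [0,0,0.1],"turn": 0},
  {"slide": [0,0,0.1],"turn": 0},
])

```text
time: 10.58
tool_pos: [0.4973, -0.1453, -0.0117]
orientation: [[-0.997, -0.081, 0.0], [-0.081, 0.997, 0.0], [-0.0, 0.0, -1.0]]
ft_force: [-0.3, -0.7, 0.4]
opening: 0.005
```

Request:
play_rows([
  {"slide": [0,0,0.08],"turn": 0},
  {"slide": [0,0,0.1],"turn": 0},
  {"slide": [0,0,0.1],"turn": 0},
])

```text
time: 10.95
tool_pos: [0.4973, -0.1453, -0.0127]
orientation: [[-0.997, -0.081, 0.0], [-0.081, 0.997, 0.0], [-0.0, 0.0, -1.0]]
ft_force: [0.2, -0.5, 0.6]
opening: -0.0
```

Request:
play_rows([
  {"slide": [0,0,0.05],"turn": 0},
  {"slide": [0,0,0.08],"turn": 0},
  {"slide": [0,0,0.08],"turn": 0},
])

```text
time: 11.32
tool_pos: [0.4973, -0.1453, -0.0135]
orientation: [[-0.997, -0.081, -0.0], [-0.081, 0.997, 0.0], [0.0, 0.0, -1.0]]
ft_force: [0.4, 0.0, -0.6]
opening: -0.001
```

Request:
play_rows([
  {"slide": [0,0,0.05],"turn": 0},
  {"slide": [0,0,0.1],"turn": 0},
  {"slide": [0,0,0.1],"turn": 0},
])

```text
time: 11.7
tool_pos: [0.4973, -0.1453, -0.0145]
orientation: [[-0.997, -0.081, -0.0], [-0.081, 0.997, -0.0], [0.0, -0.0, -1.0]]
ft_force: [-0.8, 0.6, 0.4]
opening: -0.001
```

Request:
play_rows([
  {"slide": [0,0,0.05],"turn": 0},
  {"slide": [0,0,0.1],"turn": 0},
  {"slide": [0,0,0.1],"turn": 0},
])

```text
time: 12.08
tool_pos: [0.4972, -0.1453, -0.0155]
orientation: [[-0.997, -0.081, -0.0], [-0.081, 0.997, 0.0], [0.0, 0.0, -1.0]]
ft_force: [-0.6, 1.1, -0.4]
opening: -0.002
```

The wrist and start images, with the pad width taken into account, give a tip offset of about 27 mm. That puts the tip at about z = 11.5 mm now, so I go 2.5 mm lower.

Request:
play_rows([
  {"slide": [0,0,0.1],"turn": 0},
  {"slide": [0,0,0.15],"turn": 0},
  {"slide": [0,0,0.2],"turn": 0},
  {"slide": [0,0,0.25],"turn": 0},
  {"slide": [0,0,0.25],"turn": 0},
])

```text
time: 12.7
tool_pos: [0.4973, -0.1453, -0.0174]
orientation: [[-0.997, -0.081, 0.0], [-0.081, 0.997, -0.0], [-0.0, -0.0, -1.0]]
ft_force: [-2.0, 1.0, 8.9]
opening: 0.0
```

```bash
python3 - <<'E'
from h import *
s=bot.state();print(s["time"],tj(s),s["tool_pos"][2],s["ft_force"])
E
```

```text
12.7 [-50.4 -65.3] -0.01741953588031049 [-2.04501471  1.03512667  8.94092426]
```

I touched the plate with 9 N at TCP z ≈ −0.017, so the tips are about 23 mm behind the TCP. I raise 4 mm and push.

Request:
play_rows([
  {"slide": [0,0,-0.4],"turn": 0},
  {"slide": [-0.5,0,-0.4],"turn": 0},
  {"slide": [-1.0,0,-0.4],"turn": 0},
  {"slide": [-1.4,0,-0.4],"turn": 0},
  {"slide": [-1.8,0,-0.4],"turn": 0},
])

```text
time: 13.32
tool_pos: [0.5155, -0.1437, -0.0141]
orientation: [[-0.997, -0.081, -0.0], [-0.081, 0.997, 0.0], [0.0, 0.0, -1.0]]
ft_force: [0.2, -0.4, 0.5]
opening: 0.005
```

Request:
play_rows([
  {"slide": [-0.4,0,0],"turn": 0},
  {"slide": [-0.8,0,0],"turn": 0},
  {"slide": [-1.2,0,0],"turn": 0},
  {"slide": [-1.6,0,0],"turn": 0},
  {"slide": [-2.0,0,0],"turn": 0},
])

```text
time: 13.95
tool_pos: [0.5354, -0.1422, -0.014]
orientation: [[-0.997, -0.081, -0.0], [-0.081, 0.997, 0.0], [0.0, 0.0, -1.0]]
ft_force: [-0.2, 0.0, 0.3]
opening: -0.002
```

Request:
play_rows([
  {"slide": [-0.3,0,0],"turn": 0},
  {"slide": [-0.6,0,0],"turn": 0},
  {"slide": [-0.8,0,0],"turn": 0},
  {"slide": [-0.9,0,0],"turn": 0},
  {"slide": [-0.9,0,0],"turn": 0},
])

```text
time: 14.58
tool_pos: [0.5441, -0.1415, -0.014]
orientation: [[-0.997, -0.081, 0.0], [-0.081, 0.997, 0.0], [-0.0, 0.0, -1.0]]
ft_force: [-0.0, -0.2, 0.6]
opening: 0.0
```

```bash
python3 - <<'E'
from h import *
s=bot.state();print(s["time"],tj(s),s["tool_pos"][2],s["ft_force"])
E
```

```text
14.575 [ -3.4 -65.4] -0.01401612889983398 [-0.02060082 -0.21372293  0.64822857]
```

Now the last few millimetres, feeling for the rail.

Request:
play_rows([
  {"slide": [-0.15,0,0],"turn": 0},
  {"slide": [-0.3,0,0],"turn": 0},
  {"slide": [-0.4,0,0],"turn": 0},
  {"slide": [-0.4,0,0],"turn": 0},
])

```text
time: 15.08
tool_pos: [0.5482, -0.1411, -0.014]
orientation: [[-0.997, -0.081, 0.0], [-0.081, 0.997, 0.0], [-0.0, -0.0, -1.0]]
ft_force: [0.6, 0.4, -0.0]
opening: 0.0
```

Request:
play_rows([
  {"slide": [-0.07,0,0],"turn": 0},
  {"slide": [-0.12,0,0],"turn": 0},
  {"slide": [-0.12,0,0],"turn": 0},
])

```text
time: 15.45
tool_pos: [0.5493, -0.1411, -0.014]
orientation: [[-0.997, -0.081, 0.0], [-0.081, 0.997, 0.0], [-0.0, 0.0, -1.0]]
ft_force: [0.1, -0.1, 0.2]
opening: -0.004
```

Request:
play_rows([
  {"slide": [-0.07,0,0],"turn": 0},
  {"slide": [-0.12,0,0],"turn": 0},
  {"slide": [-0.12,0,0],"turn": 0},
])

```text
time: 15.82
tool_pos: [0.5501, -0.141, -0.014]
orientation: [[-0.997, -0.081, -0.001], [-0.081, 0.997, -0.0], [0.001, -0.0, -1.0]]
ft_force: [-2.7, -0.1, 2.2]
opening: 0.004
```

```bash
python3 - <<'E'
from h import *
s=bot.state();print(s["time"],tj(s),s["tool_pos"][2],s["ft_force"])
b=bot.capture("scene")[:,:,::-1]
cv2.imwrite("pics/c7.png",cv2.resize(b[190:290,340:460],None,fx=5,fy=5,interpolation=cv2.INTER_CUBIC))
E
```

```text
15.825 [  2.5 -65.5] -0.014042345903874077 [-2.72281638 -0.11375913  2.20447922]
```

View pics/c7.png

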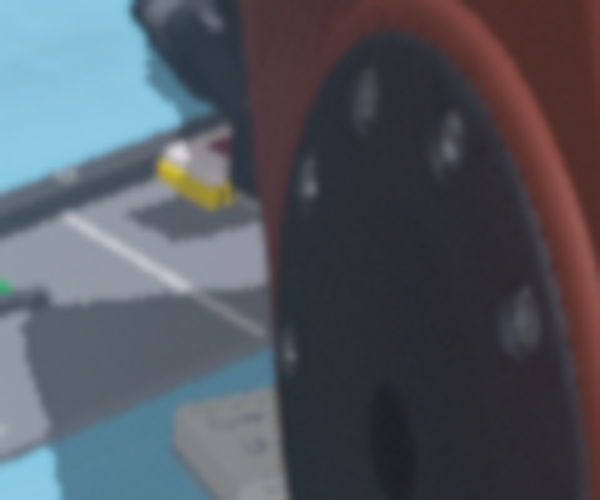

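The rail is felt: −2.7 N at tool jig x = 2.5. The scene crop shows the cassette (yellow end at crop (190,180)) flush at the rail and before the white line. Next I go round to its −y end.

Request:
play_rows([
  {"slide": [0.6,0,0],"turn": 0},
  {"slide": [1.3,0,0],"turn": 0},
  {"slide": [1.3,-2.0,0],"turn": 0},
  {"slide": [1.3,-3.9,0],"turn": 0},
  {"slide": [1.3,-3.9,0],"turn": 0},
])

```text
time: 16.5
tool_pos: [0.5413, -0.1832, -0.0139]
orientation: [[-0.997, -0.079, 0.001], [-0.079, 0.997, -0.001], [-0.001, -0.001, -1.0]]
ft_force: [-0.6, 0.6, 0.1]
opening: 0.001
```

Request:
play_rows([
  {"slide": [-1.0,0,0],"turn": 0},
  {"slide": [-2.0,0,0],"turn": 0},
  {"slide": [-3.0,0,0],"turn": 0},
  {"slide": [-3.5,0,0],"turn": 0},
  {"slide": [-3.5,0,0],"turn": 0},
])

```text
time: 17.12
tool_pos: [0.5759, -0.1778, -0.0141]
orientation: [[-0.997, -0.082, -0.0], [-0.082, 0.997, -0.0], [0.0, -0.0, -1.0]]
ft_force: [-0.1, -0.0, -0.8]
opening: 0.001
```

```bash
python3 - <<'E'
from h import *
s=bot.state();print(s["time"],tj(s),s["tool_pos"][2],s["ft_force"])
b=bot.capture("wrist")[:,:,::-1]
cv2.imwrite("pics/c8.png",b)
E
```

```text
17.125 [  25.2 -104.3] -0.014105506832779925 [-0.05390891 -0.02458214 -0.80741604]
```

View pics/c8.png

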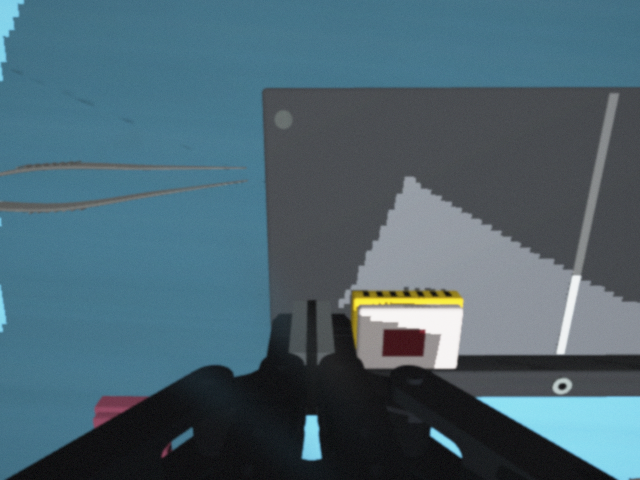

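The cassette lies square along the rail, with its end at about px (353,330), and the tips stand behind its −y end with clearance. I now push along +y, with a slight drift toward the rail.

Request:
play_rows([
  {"slide": [-0.01,0.4,0],"turn": 0},
  {"slide": [-0.02,0.8,0],"turn": 0},
  {"slide": [-0.03,1.2,0],"turn": 0},
  {"slide": [-0.05,1.6,0],"turn": 0},
  {"slide": [-0.06,2.0,0],"turn": 0},
])

```text
time: 17.8
tool_pos: [0.5745, -0.1578, -0.014]
orientation: [[-0.997, -0.081, -0.0], [-0.081, 0.997, -0.0], [0.0, -0.0, -1.0]]
ft_force: [-0.1, -0.6, 1.0]
opening: -0.004
```

Request:
play_rows([
  {"slide": [-0.01,0.4,0],"turn": 0},
  {"slide": [-0.02,0.8,0],"turn": 0},
  {"slide": [-0.03,1.2,0],"turn": 0},
  {"slide": [-0.04,1.6,0],"turn": 0},
  {"slide": [-0.05,2.0,0],"turn": 0},
])

```text
time: 18.42
tool_pos: [0.5734, -0.1378, -0.014]
orientation: [[-0.997, -0.081, -0.0], [-0.081, 0.997, -0.0], [0.0, -0.0, -1.0]]
ft_force: [0.8, -1.3, 0.2]
opening: -0.006
```

```bash
cat >> h.py <<'E'
def yel():
    im=bot.capture("wrist");h=cv2.cvtColor(im,cv2.COLOR_RGB2HSV);m=cv2.inRange(h,(20,120,60),(34,255,255))
    n,l,st,c=cv2.connectedComponentsWithStats(m); i=1+st[1:,4].argmax(); s=bot.state(); th,o,R=jig()
    ys,xs=np.where(l==i); L,Rr=xs.min(),xs.max(); e=[(x,ys[xs==x].min()) for x in(L+6,Rr-6)]
    return st[i].tolist(),[(R.T@(p2w("wrist",x,y,.014,s)[:2]-o)*1e3).round(1).tolist() for x,y in e]
E
python3 - <<'E'
from h import *
s=bot.state();print(s["time"],tj(s),s["tool_pos"][2],s["ft_force"]);print(yel())
im=cv2.imread("pics/c8.png")
E
```

```text
18.425 [ 26.1 -64.3] -0.013995184548015432 [ 0.77709562 -1.28417948  0.17004161]
([341, 288, 112, 28, 1407], [[10.1, -51.0], [10.6, -15.5]])
```

Request:
play_rows([
  {"slide": [-0.01,0.4,0],"turn": 0},
  {"slide": [-0.02,0.8,0],"turn": 0},
  {"slide": [-0.03,1.2,0],"turn": 0},
  {"slide": [-0.04,1.6,0],"turn": 0},
  {"slide": [-0.05,2.0,0],"turn": 0},
])

```text
time: 19.1
tool_pos: [0.5723, -0.1178, -0.014]
orientation: [[-0.997, -0.081, 0.0], [-0.081, 0.997, 0.0], [-0.0, 0.0, -1.0]]
ft_force: [0.2, -0.4, -0.3]
opening: -0.001
```

Request:
play_rows([
  {"slide": [-0.01,0.4,0],"turn": 0},
  {"slide": [-0.02,0.8,0],"turn": 0},
  {"slide": [-0.03,1.2,0],"turn": 0},
  {"slide": [-0.04,1.6,0],"turn": 0},
  {"slide": [-0.05,2.0,0],"turn": 0},
])

```text
time: 19.73
tool_pos: [0.5712, -0.0979, -0.014]
orientation: [[-0.997, -0.081, -0.0], [-0.081, 0.997, -0.0], [0.0, -0.0, -1.0]]
ft_force: [0.0, 0.4, 0.8]
opening: -0.003
```

```bash
python3 - <<'E'
from h import *
s=bot.state();print(s["time"],tj(s),s["tool_pos"][2],s["ft_force"]);print(yel())
E
```

```text
19.725 [ 27.2 -24.3] -0.013991901796196964 [1.40587811e-04 3.81804436e-01 8.16071351e-01]
([341, 286, 112, 30, 1403], [[10.0, -11.0], [10.5, 24.4]])
```

The front edge stays at x = 10.0/10.5 mm, so it is holding against the rail. I continue into the pocket.

Request:
play_rows([
  {"slide": [-0.01,0.4,0],"turn": 0},
  {"slide": [-0.01,0.8,0],"turn": 0},
  {"slide": [-0.02,1.2,0],"turn": 0},
  {"slide": [-0.02,1.6,0],"turn": 0},
  {"slide": [-0.03,2.0,0],"turn": 0},
])

```text
time: 20.4
tool_pos: [0.5698, -0.0779, -0.014]
orientation: [[-0.997, -0.081, -0.0], [-0.081, 0.997, 0.0], [0.0, 0.0, -1.0]]
ft_force: [-0.4, -1.2, 1.8]
opening: -0.002
```

Request:
play_rows([
  {"slide": [-0.01,0.4,0],"turn": 0},
  {"slide": [-0.01,0.8,0],"turn": 0},
  {"slide": [-0.02,1.2,0],"turn": 0},
  {"slide": [-0.02,1.6,0],"turn": 0},
  {"slide": [-0.02,2.0,0],"turn": 0},
])

```text
time: 21.02
tool_pos: [0.5684, -0.058, -0.014]
orientation: [[-0.997, -0.081, -0.0], [-0.081, 0.997, -0.0], [0.0, 0.0, -1.0]]
ft_force: [-0.6, -0.1, -0.8]
opening: 0.001
```

Request:
play_rows([
  {"slide": [0,0.3,0],"turn": 0},
  {"slide": [0,0.6,0],"turn": 0},
  {"slide": [0,0.9,0],"turn": 0},
  {"slide": [0,1.1,0],"turn": 0},
  {"slide": [0,1.2,0],"turn": 0},
])

```text
time: 21.65
tool_pos: [0.5675, -0.0462, -0.014]
orientation: [[-0.997, -0.081, -0.0], [-0.081, 0.997, -0.0], [0.0, -0.0, -1.0]]
ft_force: [-0.3, -0.2, -0.2]
opening: -0.001
```

```bash
python3 - <<'E'
from h import *
s=bot.state();print(s["time"],tj(s),s["tool_pos"][2],s["ft_force"]);print(yel())
E
```

```text
21.65 [27.8 27.6] -0.01398110707248127 [-0.27463929 -0.19800445 -0.19147149]
([341, 285, 112, 31, 1422], [[10.3, 40.4], [10.4, 75.8]])
```

Request:
play_rows([
  {"slide": [0,0.15,0],"turn": 0},
  {"slide": [0,0.3,0],"turn": 0},
  {"slide": [0,0.4,0],"turn": 0},
  {"slide": [0,0.5,0],"turn": 0},
  {"slide": [0,0.5,0],"turn": 0},
])

```text
time: 22.32
tool_pos: [0.5671, -0.0412, -0.014]
orientation: [[-0.997, -0.081, 0.0], [-0.081, 0.997, 0.0], [-0.0, 0.0, -1.0]]
ft_force: [0.2, 0.1, -0.7]
opening: -0.001
```

Request:
play_rows([
  {"slide": [0,0.07,0],"turn": 0},
  {"slide": [0,0.12,0],"turn": 0},
  {"slide": [0,0.12,0],"turn": 0},
])

```text
time: 22.7
tool_pos: [0.567, -0.0403, -0.014]
orientation: [[-0.997, -0.081, 0.0], [-0.081, 0.997, -0.0], [0.0, -0.0, -1.0]]
ft_force: [-0.4, -1.5, 0.4]
opening: 0.005
```

Request:
play_rows([
  {"slide": [0,0.05,0],"turn": 0},
  {"slide": [0,0.1,0],"turn": 0},
  {"slide": [0,0.1,0],"turn": 0},
])

```text
time: 23.08
tool_pos: [0.5671, -0.04, -0.0139]
orientation: [[-0.997, -0.08, 0.0], [-0.08, 0.997, -0.002], [-0.0, -0.002, -1.0]]
ft_force: [-0.3, -6.4, 1.7]
opening: 0.0
```

```bash
python3 - <<'E'
from h import *
s=bot.state();print(s["time"],tj(s),s["tool_pos"][2],s["ft_force"]);print(yel())
E
```

```text
23.075 [27.9 33.7] -0.013867560949517514 [-0.29907512 -6.43422379  1.69788758]
([340, 284, 113, 31, 1442], [[10.5, 46.2], [10.2, 81.9]])
```

The stop is felt at −6.4 N. I back straight off along −y, raise, and take the last look.

Request:
play_rows([
  {"slide": [0,-0.15,0],"turn": 0},
  {"slide": [0,-0.6,0],"turn": 0},
  {"slide": [0,-1.5,0],"turn": 0},
  {"slide": [0.5,-2.5,-2],"turn": 0},
  {"slide": [3,-5,-7],"turn": 0},
])

```text
time: 23.75
tool_pos: [0.54, -0.0912, 0.055]
orientation: [[-0.997, -0.082, -0.003], [-0.082, 0.997, 0.001], [0.003, 0.002, -1.0]]
ft_force: [-0.0, -0.3, 1.2]
opening: -0.002
```

Request:
play_rows([
  {"slide": [3,-1,-5],"turn": 0},
  {"slide": [4,-1.5,-7],"turn": 0},
  {"slide": [4,-1.5,-7],"turn": 0},
  {"slide": [4,-1.5,-7],"turn": 0},
])

```text
time: 24.25
tool_pos: [0.5023, -0.1094, 0.1252]
orientation: [[-0.997, -0.081, -0.001], [-0.081, 0.997, 0.0], [0.001, 0.001, -1.0]]
ft_force: [0.6, 0.1, -0.0]
opening: -0.001
```

```bash
python3 - <<'E'
from h import *
s=bot.state();print(s["time"],tj(s),s["tool_pos"],s["ft_force"])
im=bot.capture("wrist");sc=bot.capture("scene")
th,o,R=jig();P=lambda x,y,z:w2p("wrist",np.append(o+R@[x,y],z),s)
u,v=P(.026,.065,.015).astype(int);print(u,v)
x0=min(max(u-80,0),440);y0=min(max(v-70,0),340)
A=cv2.resize(im[y0:y0+140,x0:x0+200,::-1],None,fx=4,fy=4,interpolation=cv2.INTER_CUBIC)[:, :800]
B=cv2.resize(cv2.resize(im[:,:,::-1],None,fx=.6,fy=.6),None,fx=1,fy=1)[:,:]
C=sc[:,:,::-1][180:300,280:440]
A=cv2.resize(A,(460,322)); B=cv2.resize(B,(340,255)); 
C=cv2.resize(C,(460,278)if 0 else (340,255),interpolation=cv2.INTER_CUBIC)
out=np.zeros((512,800,3),np.uint8);out[:322,:460]=A;out[:255,460:]=B;out[255:510,460:]=C
t=bot.capture("top")[:,:,::-1][215:255,325:400];out[325:512,:350]=cv2.resize(t,(350,187),interpolation=cv2.INTER_CUBIC)
cv2.imwrite("pics/c9.png",out)
h=cv2.cvtColor(im,cv2.COLOR_RGB2HSV);print(yel())
for n in("cell_jar","coverslips","jar_lid","forceps"): print(n,[d["bbox"] for d in bot.recognise(n,"scene")][:1])
E
```

```text
24.25 [-42.4 -30. ] [ 0.50233782 -0.10943545  0.12515683] [ 0.63550969  0.11709683 -0.00340176]
441 313
([410, 294, 60, 39, 483], [[10.7, 45.7], [10.8, 79.6]])
cell_jar [[294.1, 200.0, 15.7, 31.0]]
coverslips [[375.2, 269.3, 22.9, 27.9]]
jar_lid [[273.3, 279.3, 38.4, 29.3]]
forceps []
```

View pics/c9.png

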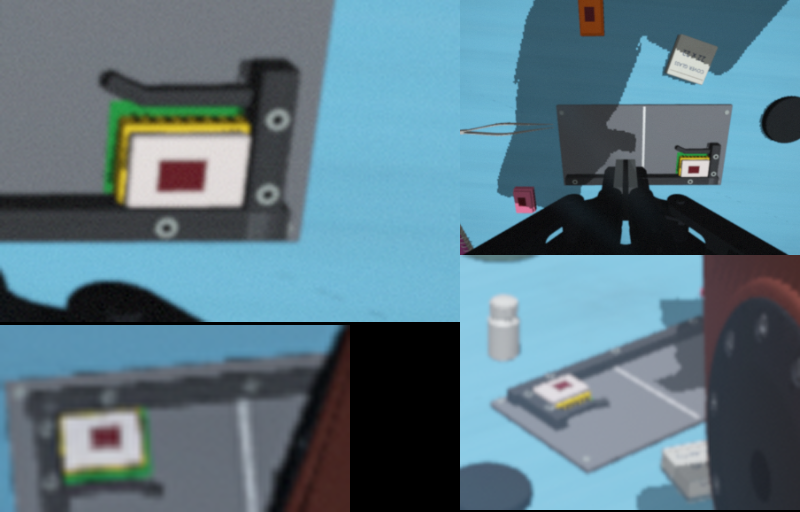

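The cassette sits square in the green corner, with its wax edge against the rail and its end against the stop (main crop (185,165)). The jar, carton and lid are where they were, and the hand is clear.

```bash
python3 -c "
from h import *
print(bot.close_job())"
```

```text
the job is handed in; nothing more can be done
None
```

I pushed the yellow cassette flat against the rail before the white line. I then slid it along the rail into the green pocket until it met the end stop, backed the hand off and handed the job in at about 24.5 s.

**Checks that agreed:**
- I felt the rail at 2.7 N and the end stop at 6.4 N.
- During the slide the cassette's outer long edge stayed at jig x 10.0–10.6 mm. It read 10.7–10.8 mm afterwards. Fully home should be 12 mm, and my jig frame is good to about 1.5–2 mm.
- The last pictures show the cassette square in the corner. The jar, carton, lid and forceps look unmoved, and the hand is clear of everything.

**Checks that failed or disagreed:**
- The real fingertips are about 23 mm behind the reported TCP. My first sweep therefore passed over the cassette without touching it. I found the plate with a guarded touch (9 N) and redid the push.
- In the final check the network did not find the forceps in the scene picture; I saw them only in the wrist picture.
- The network's carton box was narrower than at the start, probably because the arm partly hid it.

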